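Start the turntable hold-down bolt

TASK

Lock the turntable's brake: press the red sprung selector on the grey drive box down, turn it clockwise from the white dot to the green dot and let it spring back up. Then start the blue hex bolt in the carousel hub: turn it backward (counter-clockwise) until you feel it drop into the thread, turn it forward one full turn, and finish while still holding the bolt head firmly in the closed gripper. Leave the other things on the bench alone.

Things in the scene. Friction and masses are not known exactly. Their poses are not given: they have to be found in the camera images.
- rig: Turntable rig, fixed: aluminium plate 260 x 240 x 20 mm, on it a white carousel (190 mm across, top 72 mm above the table, vial caps up to 80 mm high on a 73 mm radius) with a central hub 52 mm across, top 82 mm above the table, where the bolt stands. Origin: centre of the plate's underside, on the bolt's axis. Place and yaw vary; it stands left or right.
- bolt: Bolt, 250 g: blue hex head, 36 mm across flats (flats 21 mm wide), 30 mm high, on a 20 mm steel shank in the hub. Origin: centre of the head, half-way up, on the axis, about 127 mm above the table at the start. z up; y is the normal of one pair of flats (others every 60 degrees); x runs along the white mark on top. Room between head and hub: 28 mm at the start, 16 mm at the end.
- bolt_turn (a joint): Angle of the bolt, rad, growing clockwise from above (forward, tightening). Starts between 0.45 and 1.6; forward it then binds at about 1.9. Turned backward it drops on passing 0 (by -0.15 at the latest); stop at -0.7. After the drop one full forward turn leads to about 6.28; stop at 8.0. It turns easily (under 0.1 N m).
- bolt_depth (a joint): How far the bolt has gone down, m: 0.001 to 0.0025 at the start, about 0.0065 after the drop, 0.006 more per forward turn. The hub guides it: it only turns and slides, and sinks by its own weight. Held loosely (fingers about 38 mm apart) it turns with them and drops by itself; a firm grip carries it and keeps it from dropping until let go.
- drivebox: Grey drive box, fixed, 160 x 130 mm, 70 mm high. Origin: centre of its underside; the selector's axis is 20 mm from it along its +x. On its top lie a white dot (brake off; the selector's mark points there at the start) and, 70 degrees clockwise of it, a green dot (locked). Place and yaw vary; it stands on the other side from the rig.
- selector: Brake selector: red bar knob 36 mm long (its x), 14 mm wide (its y), 30 mm high, on a 20 mm steel stem, with 12 mm free under the bar. Origin: centre of the bar, half-way up, 97 mm above the table. A white mark on top points along +x. z up. Pinch it across its 14 mm width.
- selector_press (a joint): How far the selector is pushed down, m: 0 up, 0.008 fully down. Spring force 4 N at the start of the stroke, 10 N fully down. It can turn only when pressed more than 0.005, and pops up by itself at either end of its turn.
- selector_turn (a joint): Angle of the selector, rad, growing clockwise from above: 0 at the white dot, 1.22 at the green dot (its stops).
- vial: Bystander: amber vial with white cap, 22 mm across, 38 mm high, standing on a corner of the rig's plate. Origin: centre of its underside.
- washer: Bystander: steel washer 28 mm across, 5 mm thick, lying on the opposite corner of the rig's plate. Origin: centre of its underside.
- screwdriver: Bystander: screwdriver with orange handle, lying on the table at the side.
- wrench: Bystander: steel wrench lying on the table at the side.
- jar: Bystander: glass jar with blue cap, 60 mm across, 75 mm high, on the far side of the table. Origin: centre of its underside.
- tray: Bystander: blue open tray 80 x 120 x 30 mm on the far side of the table. Origin: centre of its underside.
- adapter: Bystander: black power adapter block 110 x 55 x 34 mm at the side. Origin: centre of its underside.
There are look-alikes about, which are no part of the job. What is shaped like the drivebox but pink or yellow is not meant.

How it is judged (in metres and radians):
On the way, in this order (a step that is already met when the one before it is completed fails the run):
1. the selector is pressed down and being turned towards the green dot (value of joint selector_press above 0.004 m and value of joint selector_turn above 0.4 rad), for 0.02 s.
2. the selector has sprung back up at the green dot (value of joint selector_press below 0.002 m and value of joint selector_turn above 1.05 rad), for 0.1 s.
3. the bolt, turned backward, has dropped into the thread (value of joint bolt_turn below 0.1 rad and value of joint bolt_depth above 0.0045 m), for 0.1 s.
At the end, for the whole second after the job is handed in: Bolt one full turn forward of the drop, within about a fifth of a turn (bolt_turn 5.0 to 7.5), 9.5 to 14.5 mm deep, at rest, held by the fingers with over 5 N; selector up (within 2 mm) at the green dot (over 1.05 rad). Finishes while holding the bolt (all of step 2 and value of joint bolt_turn between 5 and 7.5 rad and value of joint bolt_depth between 0.0095 and 0.0145 m and contact force between the fingers and bolt above 5 N and angular speed of bolt below 0.1 rad/s); the arm keeps its last pose, push and grip.
It fails at once if a bystander is moved more than 25 mm (distance of any of vial, washer, screwdriver, wrench, jar, tray, adapter from where it was at the start of the episode above 0.025 m).
It fails at once if the vial is tipped over (angle between vial's own z axis and vertical above 0.5 rad).
It also fails if it takes over 72 s, if anything falls off the work surface, if the arm or the gripper's body presses on something with over 40 N, if the wrist force passes 120 N, or if a joint passes its speed limit or range.

ROBOT

A 6-joint arm with a two-finger parallel gripper is mounted at the origin on the work surface. World frame = base frame: x ahead of the robot, y to its left, z up, the work surface at z = 0. Lengths are in mm, angles in rad, forces in N, time in s.
With the tool pointing down it reaches from about 275 to 725 mm from the base axis. Payload 15.9 kg.
Tool frame: the origin (TCP) lies at the very end of the fingers, on their centre line; the grasp point (between the pads) lies 19 mm behind it; z points along the fingers, x is the direction in which the jaws open and shut, and the axes are right-handed (so a half turn about z gives the same grasp; the last joint's range is limited). The gripper opens to 85 mm and grips with 20 to 120 N. Pads are 22 mm wide; open, the fingers measure 114 mm over their backs; the gripper's body (76 mm by 85 mm) begins 54 mm behind the grasp point. The pads swing forward as they close: fully open they stand 13 mm farther back than shut.
Start: joints at [-1.219, 0.213, -0.034, 1.323, 0, 1.571], TCP at [172.287, -469.364, 197.106] pointing down, gripper open.
Joint ranges: [-2.98, 2.98], [-0.74, 1.72], [-1.14, 1.35], [-2.1, 2.04], [-1.57, 1.44], [-3.14, 3.14]. Speed limits (rad/s): [1.89, 1.89, 2.39, 2.57, 3.14, 3.14].

INTERFACE

Orientations are given as a unit quaternion [w, x, y, z].
In Python, from cell import readout, vision, workorder gives the robot as it stands. The module is installed in compiled form; this text tells all that it offers.
- The arm moves only by the shell command python3 -m creep 'ROWS' [OPENING] [FORCE]. ROWS is text: rows parted by semicolons, each of 4 numbers parted by spaces: the shift along the world's x, y, z in m, then the turn about the world's z in rad. In form: tx ty tz twist; .... A call has exactly 10 rows; each row is the pose to reach, as a shift and turn from the pose measured when the call began; what a row does not reach only later rows make up. A row lasts 1/8 s, in which the tool goes at most 62.5 mm and 10.7 degrees, less where a joint would pass 70% of its speed; a pose out of reach is approached as far as the arm can. A call with a gripper value outside its range is refused whole. OPENING is the closure, from 0 (fully open) to 1 (shut), set as the call begins (- or left out, the last holds). The fingers move at their own pace and stop on an object; FORCE is the grip in N (left out, the last holds). Time passes only in rows, so rows that repeat a pose let the fingers close, or fill a call up. It gives the time, the measured TCP pose, the force and the opening at its end, in the units of the state.
- readout.get_state(): the state, without advancing time (a new reading comes with each control period).
- vision.get_image(name): name is "scene" or "top" or "wrist"; returns a dict with "img" (420x560x3 uint8, red, green, blue), "fx", "fy", "cx", "cy" (pixels), "R" (3x3) and "t" (3): a world point X has camera coordinates R X + t. Camera axes: x right, y down, z forward; pixel columns grow to the right and rows downward; lengths in mm; the calibration is good to about 2 mm. The wrist camera is an equidistant fisheye: a pixel r from the principal point sees the ray r / f radians off the axis. A picture is of the moment at which its call begins. There is no depth.
- workorder.job_done(): hands the job in, once; it reports no verdict.
The state is a dict: "time_s": time; "q": joint angles; "qd": joint speeds; "tau": joint torques, N m; "tool_pos": TCP position; "eef_rot": TCP orientation; "contact_force": force on the tool from outside, world axes, zero at the start; "moment": the same for the moment, N m; "opening": finger opening in mm.
Only numpy, scipy, OpenCV 4.12 (cv2) and the standard library are available. Lean on these libraries where they do the work, as an engineer would, in place of code of your own. Each camera call takes 0.05 s, during which the arm holds its last target.

## Working session

There is one attempt and no reset: what is moved stays moved. The work goes in short steps, Python scripts to look and compute and a shell command to move; the robot and the scene stay as the last step left them, time stands still between calls to the robot, and variables do not carry over. Pictures are saved under pics/ and viewed, and the job is handed in when it is done.

```bash
mkdir -p pics; ls; cat > h.py <<'E'
import numpy as np, cv2
from cell import readout, vision, workorder
def grab(name, fn):
    d=vision.get_image(name); cv2.imwrite('pics/'+fn+'.png', d['img'][:,:,::-1])
    np.save('pics/'+fn+'.npy', d, allow_pickle=True); return d
def load(fn): return np.load('pics/'+fn+'.npy',allow_pickle=True).item()
def ray(d,u,v,fish=False):
    R=np.array(d['R']);t=np.array(d['t']);C=-R.T@t
    x=(u-d['cx'])/d['fx'];y=(v-d['cy'])/d['fy']
    if fish:
        r=np.hypot(x,y); c=np.array([np.sin(r)*x/max(r,1e-9),np.sin(r)*y/max(r,1e-9),np.cos(r)])
    else: c=np.array([x,y,1.])
    return C,R.T@c
def onplane(d,u,v,z,fish=False):
    C,r=ray(d,u,v,fish); return C+r*(z-C[2])/r[2]
def proj(d,X):
    c=np.array(d['R'])@np.array(X,float)+np.array(d['t']); return d['fx']*c[0]/c[2]+d['cx'],d['fy']*c[1]/c[2]+d['cy']
E
python3 - <<'E'
from h import *
for n in ('scene','top','wrist'):
    d=grab(n,n+'0'); print(n,d['fx'],d['cx'],d['cy'],-np.array(d['R']).T@np.array(d['t']))
s=readout.get_state();print({k:np.round(v,3) for k,v in s.items()})
E
```

```text
pics
scene 422.57035275996026 283.8037556988653 210.67892319106204 [1435.70079467  -10.48813273  857.32420226]
top 388.2873534819969 277.2467119261704 203.9826803302445 [ 358.37578945   17.62782724 1163.35117841]
wrist 325.19226210127806 278.9534828560234 209.5652332762639 [ 240.25168197 -443.77653215  374.79376512]
{'time_s': np.float64(0.15), 'q': array([-1.219,  0.213, -0.035,  1.323,  0.   ,  1.571]), 'qd': array([-0.001, -0.001,  0.003,  0.   , -0.002, -0.   ]), 'tau': array([ 2.0000e-03, -6.8641e+01,  4.8725e+01,  1.3000e-02,  0.0000e+00,
       -0.0000e+00]), 'tool_pos': array([ 172.191, -469.117,  196.722]), 'eef_rot': array([-0.   ,  0.82 , -0.572, -0.   ]), 'contact_force': array([0.092, 0.619, 0.429]), 'moment': array([ 0.014, -0.035, -0.01 ]), 'opening': np.float64(85.444)}
```

View pics/scene0.png

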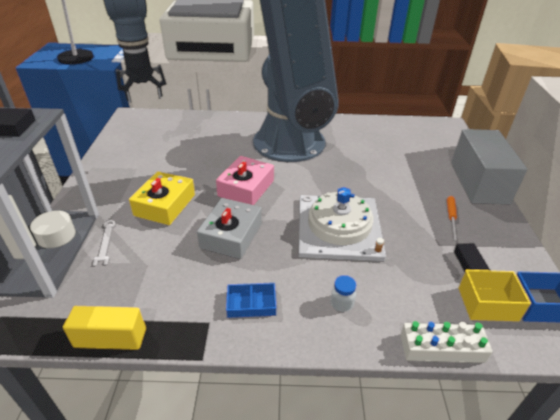

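View pics/top0.png

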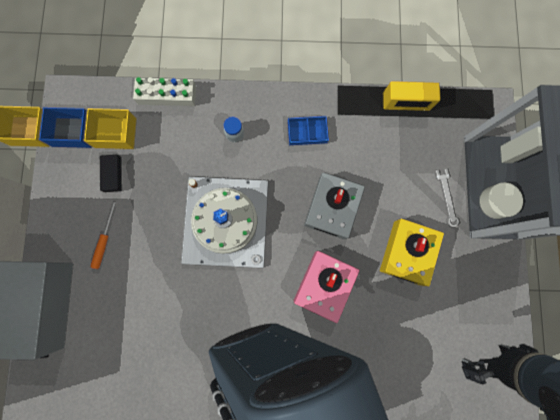

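View pics/wrist0.png

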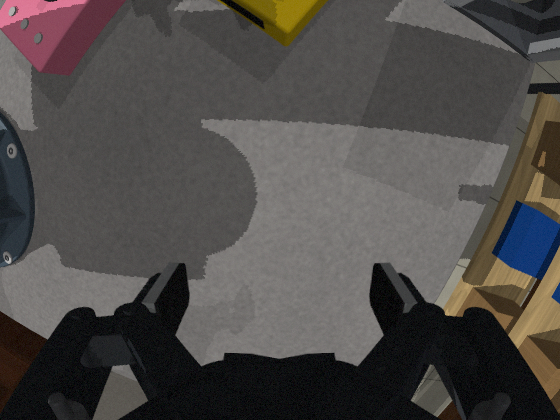

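Three boxes carry a red selector: grey (top view 335,205), pink (327,286) and yellow (412,252). The task calls for the grey one, whose red knob is near (339,198). The bolt is blue, at (221,216). I'll enlarge both to confirm.

```bash
python3 - <<'E'
from h import *
d=load('top0');im=d['img'][:,:,::-1]
a=cv2.resize(im[165:245,300:380],(400,400),interpolation=cv2.INTER_CUBIC)
b=cv2.resize(im[176:256,181:261],(400,400),interpolation=cv2.INTER_CUBIC)
cv2.imwrite('pics/crop0.png',np.hstack([a,b]))
# masks
img=d['img'].astype(int)
hsv=cv2.cvtColor(d['img'],cv2.COLOR_RGB2HSV)
red=((hsv[...,0]<8)|(hsv[...,0]>172))&(hsv[...,1]>170)&(hsv[...,2]>110)
sub=np.zeros_like(red);sub[165:245,300:375]=1
ys,xs=np.nonzero(red&sub);print('red',xs.mean(),ys.mean(),len(xs))
print('sel',onplane(d,xs.mean(),ys.mean(),112))
blue=(hsv[...,0]>100)&(hsv[...,0]<125)&(hsv[...,1]>150)
sub[:]=0;sub[200:232,207:237]=1
ys,xs=np.nonzero(blue&sub);print('blue',xs.mean(),ys.mean(),len(xs),onplane(d,xs.mean(),ys.mean(),135))
E
```

```text
red 338.64150943396226 196.9245283018868 53
sel [ 554.86263528 -165.11063241  112.        ]
blue 219.616 216.464 125 [489.42020848 156.83165862 135.        ]
```

View pics/crop0.png

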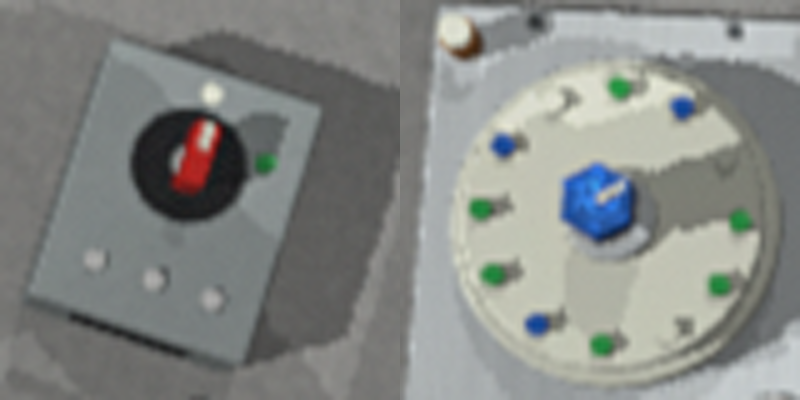

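The crop confirms the grey box: black dial, white mark pointing to the white dot, green dot clockwise of it. The bolt is the blue hex head with a white mark. Next I fly over the selector and turn the jaws.

```bash
python3 -m creep '0.03 0.02 0.02 0.18;0.07 0.05 0.03 0.36;0.11 0.08 0.03 0.54;0.15 0.11 0.03 0.72;0.19 0.15 0.03 0.9;0.23 0.18 0.03 1.08;0.27 0.22 0.03 1.26;0.31 0.26 0.03 1.44;0.35 0.28 0.03 1.62;0.37 0.3 0.03 1.8' 0; python3 - <<'E'
from h import *
d=grab('wrist','w1');s=readout.get_state();print(s['q'],s['tool_pos'],s['eef_rot'])
E
```

```text
time_s: 1.4
tool_pos: [543.6, -167.8, 226.0]
eef_rot: [-0.0, 0.957, 0.29, -0.001]
contact_force: [-0.1, -0.7, -0.3]
opening: 85.2
[-2.95668876e-01  3.61855047e-01  2.37976055e-01  1.44834796e+00
  4.03883867e-04  6.76323220e-01] [ 544.86854093 -165.81763881  225.75915271] [-5.68211226e-04  9.55512784e-01  2.94948753e-01 -4.79155072e-04]
```

View pics/w1.png

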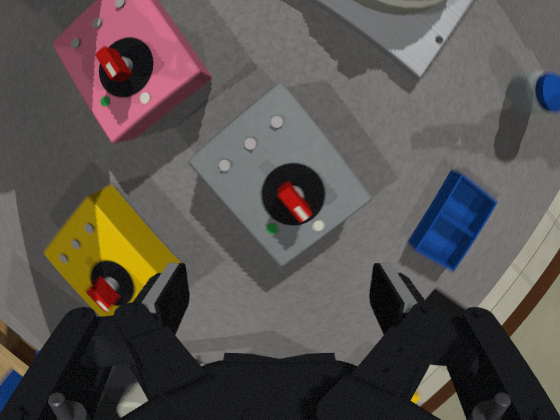

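The wrist view shows the grey box's red bar at about (295,202), white dot at (318,226) and green dot at (272,228). I'll measure it by ray casting.

```bash
python3 - <<'E'
from h import *
d=load('w1');img=d['img'];hsv=cv2.cvtColor(img,cv2.COLOR_RGB2HSV)
cv2.imwrite('pics/w1c.png',cv2.resize(img[160:240,255:335,::-1],(640,640),interpolation=cv2.INTER_NEAREST))
def P(u,v,z): return onplane(d,u,v,z,True)
C=P(0,0,0)*0+(-np.array(d['R']).T@np.array(d['t']));print('cam',C)
sub=np.zeros(img.shape[:2],bool);sub[165:235,265:330]=1
red=((hsv[...,0]<8)|(hsv[...,0]>172))&(hsv[...,1]>150)&(hsv[...,2]>60)&sub
ys,xs=np.nonzero(red);print('red',xs.mean(),ys.mean(),len(xs),P(xs.mean(),ys.mean(),105))
blk=(img.max(2)<50)&sub
m=((blk|red)).astype(np.uint8);m=cv2.morphologyEx(m,cv2.MORPH_CLOSE,np.ones((5,5)))
sub2=sub
c=max(cv2.findContours(m,0,1)[0],key=cv2.contourArea);e=cv2.fitEllipse(c);print('dial',e,P(*e[0],70))
for n,u,v in(('white',318.5,226),('green',272,228)):
    p=P(u,v,70);print(n,p)
E
```

```text
cam [ 502.74397779 -106.66676102  404.19103719]
red 292.58587479935795 199.83627608346708 623 [ 557.68304127 -165.95111253  105.        ]
dial ((293.2458190917969, 194.12010192871094), (60.12694549560547, 60.63922119140625), 5.438443660736084) [ 561.16137031 -167.31919595   70.        ]
white [ 604.49749135 -181.54912916   70.        ]
green [ 563.35185494 -211.62900434   70.        ]
```

View pics/w1c.png

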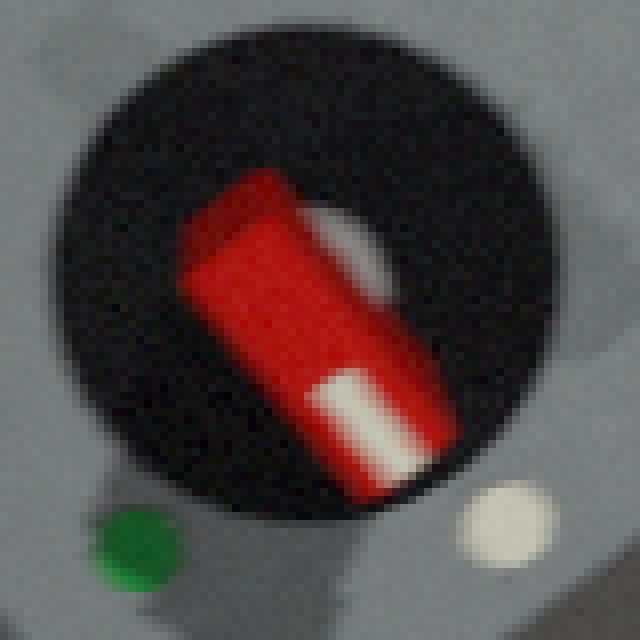

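```bash
python3 - <<'E'
from h import *
d=load('w1')
P=lambda u,v,z:onplane(d,u/8+255-.5+.06,v/8+160-.5+.06,z,True)
q=[P(*p,112) for p in((180,285),(275,205),(462,440),(368,502))]
for a in q: print(a)
print(np.mean(q,0)); 
v=(q[2]+q[3]-q[0]-q[1])/2;print(np.linalg.norm(v),np.degrees(np.arctan2(v[1],v[0])),np.linalg.norm(q[0]-q[1]))
E
```

```text
[ 541.91329809 -168.85788102  112.        ]
[ 545.75055951 -154.90092391  112.        ]
[ 580.06027366 -166.07839355  112.        ]
[ 575.18653746 -178.59824051  112.        ]
[ 560.72766718 -167.10885975  112.        ]
35.37305182236309 -17.197996480853455 14.474848086745213
```

The bar centre is (561,-167) with bar yaw -17.5°. Length 35 mm, width 14.5 mm and the dot angles all fit the description. Now I align above it, descend and stop at TCP z = 87.

```bash
python3 -m creep '0.008 -0.001 0 0.17;0.016 -0.001 -0.02 0.34;0.016 -0.001 -0.04 0.5;0.016 -0.001 -0.06 0.667;0.016 -0.001 -0.08 0.667;0.016 -0.001 -0.1 0.667;0.016 -0.001 -0.12 0.667;0.016 -0.001 -0.139 0.667;0.016 -0.001 -0.139 0.667;0.016 -0.001 -0.139 0.667' 0.5; python3 - <<'E'
from h import *
d=grab('wrist','w2');s=readout.get_state();print(s['q'],s['tool_pos'],s['eef_rot'],s['contact_force'],s['opening'])
E
```

```text
time_s: 2.7
tool_pos: [561.0, -167.0, 87.4]
eef_rot: [-0.0, 0.806, 0.591, -0.0]
contact_force: [-0.2, 0.1, 0.6]
opening: 42.7
[-2.88904339e-01  4.29008934e-01 -1.33645032e-02  1.12873534e+00
 -5.99718418e-04  1.63847898e-02] [ 561.27319849 -167.04044159   87.62857368] [ 5.68146286e-05  8.06402105e-01  5.91367509e-01 -3.33307930e-04] [ 0.59989554 -0.7431134  -0.02405963] 42.91606610377017
```

View pics/w2.png

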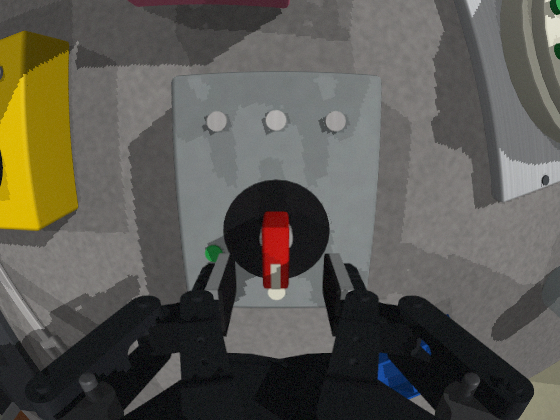

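The bar (276,250) sits midway between the pads and aligned with them. I close on it now.

```bash
python3 -m creep '0 0 0 0;0 0 0 0;0 0 0 0;0 0 0 0;0 0 0 0;0 0 0 0;0 0 0 0;0 0 0 0;0 0 0 0;0 0 0 0' 1 70; python3 - <<'E'
from h import *
d=grab('wrist','w3');s=readout.get_state();print(s['tool_pos'],s['eef_rot'],s['contact_force'],s['moment'],s['opening'])
E
```

```text
time_s: 4.0
tool_pos: [561.2, -167.0, 87.6]
eef_rot: [0.0, 0.806, 0.591, -0.0]
contact_force: [0.7, -0.2, 0.2]
opening: 0.1
[ 561.28855838 -167.03245242   87.64433596] [ 6.15094683e-05  8.06406488e-01  5.91361541e-01 -3.15972619e-04] [ 0.59629649  0.05104262 -0.3070784 ] [ 0.00011958 -0.05473509  0.03115131] -0.19573496658810585
```

View pics/w3.png

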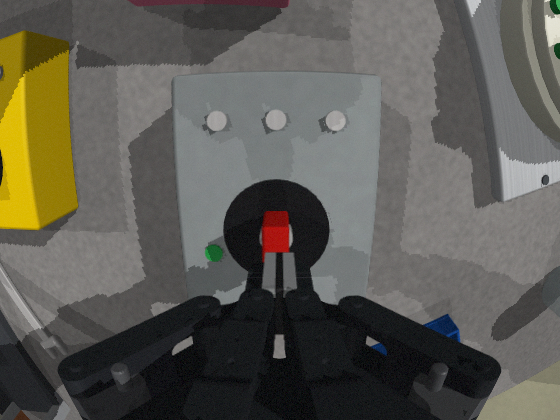

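The fingers shut on nothing (opening 0). I'll check the geometry.

```bash
cat >> h.py <<'E'
def projf(d,X):
    c=np.array(d['R'])@np.array(X,float)+np.array(d['t']); r=np.hypot(c[0],c[1]); th=np.arctan2(r,c[2])
    return d['cx']+d['fx']*th*c[0]/r, d['cy']+d['fy']*th*c[1]/r
E
python3 - <<'E'
from h import *
d=load('w3');s=readout.get_state();t=s['tool_pos']
print('tcp',projf(d,t),'grasp',projf(d,t+[0,0,19]),'+40',projf(d,t+[0,0,40]))
a=np.radians(-17.5);u=np.array([np.cos(a),np.sin(a),0])
for k in(-18,18):
  for z in (82,112): print(k,z,projf(d,np.array([561,-167,z])+k*u))
print('dial',projf(d,[561,-167,70]))
print('cam',-np.array(d['R']).T@np.array(d['t']))
im=d['img'][160:320,200:360,::-1];im2=load('w2')['img'][160:320,200:360,::-1]
cv2.imwrite('pics/w3c.png',np.hstack([cv2.resize(x,(400,400),interpolation=cv2.INTER_CUBIC) for x in(im2,im)]))
E
```

```text
tcp (np.float64(278.7024142888948), np.float64(242.2780646053762)) grasp (np.float64(278.6793615191107), np.float64(255.74576801123342)) +40 (np.float64(278.648340447818), np.float64(274.0789313098413))
-18 82 (np.float64(278.5882423238114), np.float64(209.9447704186607))
-18 112 (np.float64(278.52830131447894), np.float64(227.17314572286787))
18 82 (np.float64(278.6441610434245), np.float64(264.8151861897699))
18 112 (np.float64(278.6003670905392), np.float64(289.1176856382039))
dial (np.float64(278.63326445649585), np.float64(231.37978675911467))
cam [ 491.08408424 -144.7079072   265.78937101]
```

View pics/w3c.png

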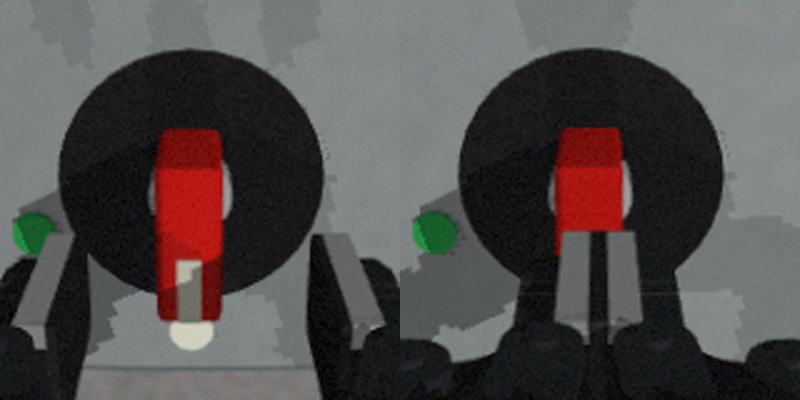

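```bash
python3 - <<'E'
from h import *
d=grab('scene','s3');s=readout.get_state();t=s['tool_pos'];print(t,s['time_s'])
print('tcp',proj(d,t),'grasp',proj(d,t+[0,0,19]),'+54+19',proj(d,t+[0,0,73]),'bar',proj(d,[561,-167,112]),proj(d,[561,-167,82]))
im=d['img'][150:270,170:290,::-1]
cv2.imwrite('pics/s3c.png',cv2.resize(im,(600,600),interpolation=cv2.INTER_CUBIC))
E
```

```text
[ 561.28116686 -167.02910952   87.63985351] 4.1
tcp (np.float64(227.92037697014388), np.float64(218.316600896286)) grasp (np.float64(227.46977189693294), np.float64(213.072200401739)) +54+19 (np.float64(226.1352446521089), np.float64(197.54020629241967)) bar (np.float64(227.3643173829462), np.float64(211.50609539872534)) (np.float64(228.07520037129933), np.float64(219.78535989438552))
```

View pics/s3c.png

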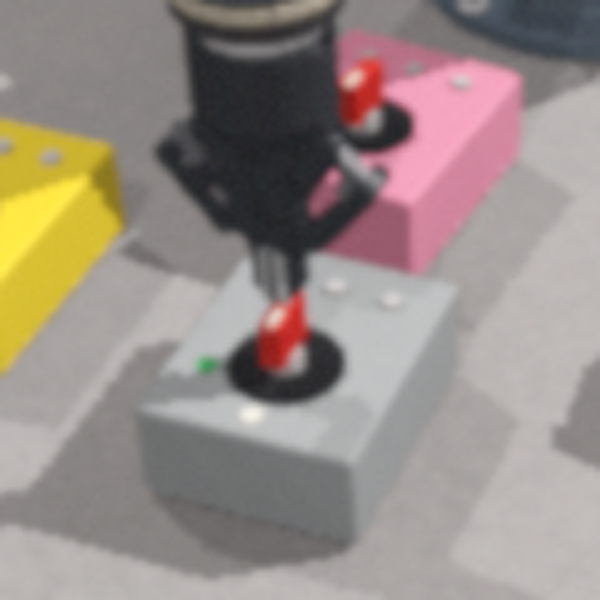

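```bash
python3 - <<'E'
from h import *
a=load('w3');b=load('s3')
def tri(p,q):
    C1,r1=ray(a,*p,True);C2,r2=ray(b,*q);r1/=np.linalg.norm(r1);r2/=np.linalg.norm(r2)
    A=np.stack([r1,-r2],1);k=np.linalg.lstsq(A,C2-C1,rcond=None)[0]
    return (C1+k[0]*r1+C2+k[1]*r2)/2, np.linalg.norm(C1+k[0]*r1-C2-k[1]*r2)
for p in((279,253),(279,248)):
  for q in((225.5,209),(225.5,211)): print(p,q,*tri(p,q))
# strip widths in closed view
print(a['R'])
E
```

```text
(279, 253) (225.5, 209) [ 556.1028625  -168.75228726  116.17833979] 7.287690349096593
(279, 253) (225.5, 211) [ 558.31870402 -169.14600905  110.95521847] 6.657339618422431
(279, 248) (225.5, 209) [ 554.20340712 -168.61673592  114.55689943] 8.251851420857836
(279, 248) (225.5, 211) [ 556.35882259 -169.00714229  109.26298819] 7.653415962960413
[[ 3.01269833e-01  9.53538926e-01  6.59667381e-05]
 [ 9.13301458e-01 -2.88576721e-01  2.87408980e-01]
 [ 2.74074687e-01 -8.65274079e-02 -9.57807952e-01]]
```

Both views agree: the fingertips are really near z≈115, just above the bar top, although the readout says 87.6. I trust the images, so I open and lower 14 mm. That is still safe against the box top if the readout is right. Then I check the force and the view.

```bash
python3 -m creep '0 0 0 0;0 0 0 0;0 0 0 0;0 0 0 0;0 0 -0.003 0;0 0 -0.006 0;0 0 -0.01 0;0 0 -0.014 0;0 0 -0.014 0;0 0 -0.014 0' 0.5 70; python3 - <<'E'
from h import *
d=grab('wrist','w4');e=grab('scene','s4');s=readout.get_state();print(s['tool_pos'],s['contact_force'],s['opening'])
im=d['img'][160:320,200:360,::-1];im2=e['img'][150:270,170:290,::-1]
cv2.imwrite('pics/w4c.png',np.hstack([cv2.resize(x,(400,400),interpolation=cv2.INTER_CUBIC) for x in(im,im2)]))
E
```

```text
time_s: 5.35
tool_pos: [561.3, -167.0, 73.7]
eef_rot: [0.0, 0.806, 0.591, -0.0]
contact_force: [0.3, 0.0, 0.0]
opening: 42.5
[ 561.3845353  -167.04612456   73.79387906] [ 0.47602535 -0.4399425  -0.00919219] 42.84942611651942
```

View pics/w4c.png

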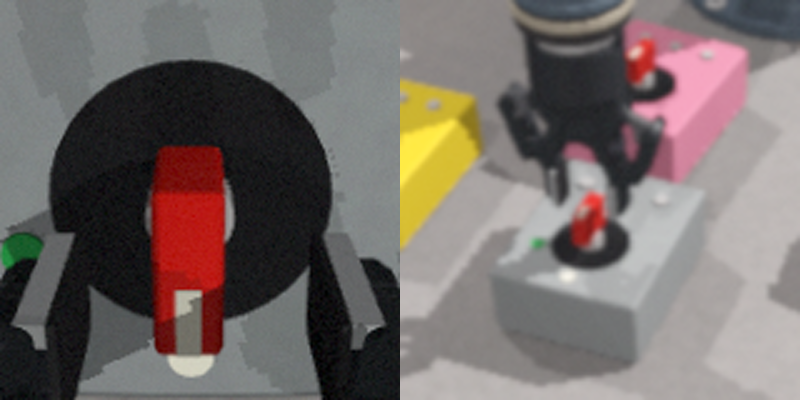

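No contact. The fingers straddle the bar, and their tips appear at about bar-top height in both views. I lower another 10 mm and close gently.

```bash
python3 -m creep '0 0 -0.003 0;-0.001 0 -0.006 0;-0.002 0 -0.01 0;-0.002 0 -0.01 0;-0.002 0 -0.01 0;-0.002 0 -0.01 0;-0.002 0 -0.01 0;-0.002 0 -0.01 0;-0.002 0 -0.01 0;-0.002 0 -0.01 0' 0.5; python3 - <<'E'
from h import *
d=grab('wrist','w5');e=grab('scene','s5');s=readout.get_state();print(s['tool_pos'],s['contact_force'],s['opening'])
im=d['img'][160:320,200:360,::-1];im2=e['img'][150:270,170:290,::-1]
cv2.imwrite('pics/w5c.png',np.hstack([cv2.resize(x,(400,400),interpolation=cv2.INTER_CUBIC) for x in(im,im2)]))
E
```

```text
time_s: 6.7
tool_pos: [559.4, -167.0, 63.8]
eef_rot: [0.0, 0.806, 0.591, -0.0]
contact_force: [-0.8, -0.2, -0.7]
opening: 42.9
[ 559.40947997 -167.08003534   63.80502417] [-0.4712714   0.03732805 -1.08293925] 43.03432179508811
```

View pics/w5c.png

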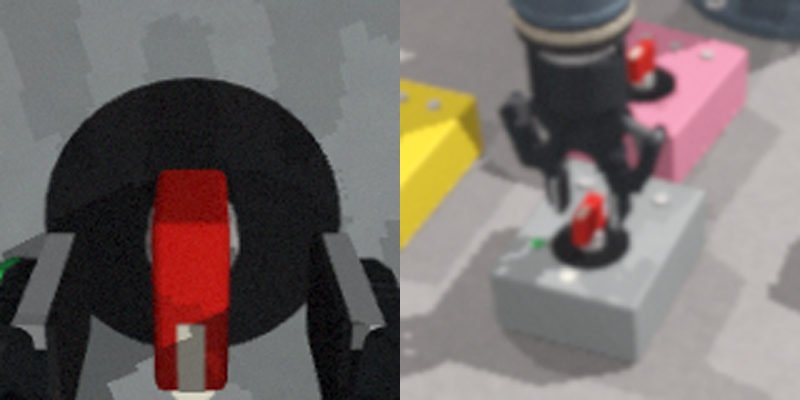

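No force although the readout is below the box top, which confirms the tips are about 27 mm higher than the readout. I close now.

```bash
python3 -m creep '0 0 0 0;0 0 0 0;0 0 0 0;0 0 0 0;0 0 0 0;0 0 0 0;0 0 0 0;0 0 0 0;0 0 0 0;0 0 0 0' 1 70; python3 - <<'E'
from h import *
d=grab('wrist','w6');e=grab('scene','s6');s=readout.get_state();print(s['tool_pos'],s['contact_force'],s['moment'],s['opening'])
im=d['img'][160:320,200:360,::-1];im2=e['img'][150:270,170:290,::-1]
cv2.imwrite('pics/w6c.png',np.hstack([cv2.resize(x,(400,400),interpolation=cv2.INTER_CUBIC) for x in(im,im2)]))
E
```

```text
time_s: 8.05
tool_pos: [559.0, -168.3, 64.0]
eef_rot: [0.001, 0.807, 0.591, -0.001]
contact_force: [-4.3, -7.7, 4.0]
opening: 11.9
[ 559.01498725 -168.29302214   64.04516482] [-4.52129158 -9.04467381  2.96206783] [-1.55156572  0.82846804 -0.0239313 ] 12.330587500823313
```

View pics/w6c.png

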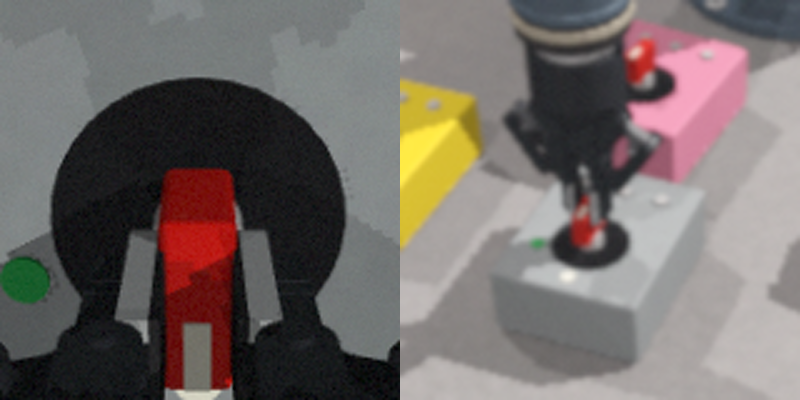

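Gripped: opening ≈12 mm and the pads are either side of the bar. Now I press down and turn clockwise (negative twist).

```bash
python3 -m creep '0 0 -0.004 0;0 0 -0.009 0;0 0 -0.009 -0.15;0 0 -0.009 -0.3;0 0 -0.009 -0.46;0 0 -0.009 -0.62;0 0 -0.009 -0.78;0 0 -0.009 -0.94;0 0 -0.009 -1.1;0 0 -0.009 -1.22' 1 70; python3 - <<'E'
from h import *
d=grab('wrist','w7');e=grab('scene','s7');s=readout.get_state();print(s['tool_pos'],s['eef_rot'],s['contact_force'],s['moment'],s['opening'])
im=d['img'][140:300,200:360,::-1];im2=e['img'][150:270,170:290,::-1]
cv2.imwrite('pics/w7c.png',np.hstack([cv2.resize(x,(400,400),interpolation=cv2.INTER_CUBIC) for x in(im,im2)]))
E
```

```text
time_s: 9.4
tool_pos: [560.3, -167.5, 56.2]
eef_rot: [-0.001, 1.0, 0.02, 0.0]
contact_force: [1.2, 8.0, 11.8]
opening: 11.5
[ 560.29696504 -167.44987168   56.16746114] [-5.02367845e-04  9.99780519e-01  2.09441757e-02  5.41833409e-05] [ 0.9810934   7.28809928 12.37923541] [ 1.54299097 -0.39649342  0.08839861] 12.215467582030936
```

View pics/w7c.png

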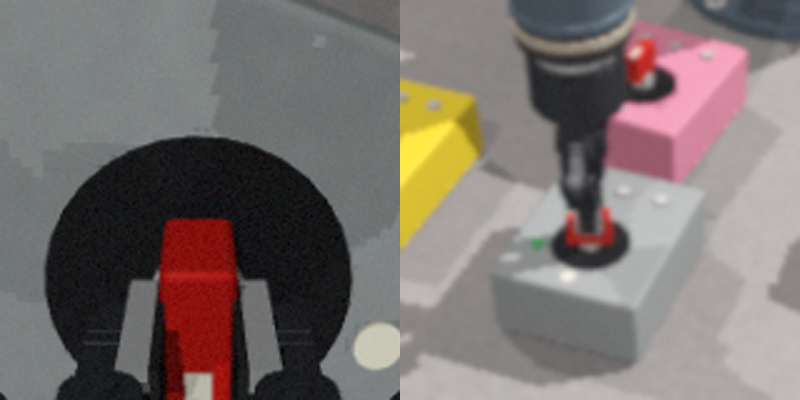

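Turned 70° while pressed at 12 N. I nudge it against the stop, lift 8 mm with the grip, then open.

```bash
python3 -m creep '0 0 -0.001 -0.03;0 0 -0.001 -0.06;0 0 -0.001 -0.06;0 0 0.002 -0.06;0 0 0.004 -0.06;0 0 0.006 -0.05;0 0 0.008 -0.04;0 0 0.008 -0.03;0 0 0.008 -0.03;0 0 0.008 -0.03' 1 70
python3 -m creep '0 0 0 0;0 0 0 0;0 0 0 0;0 0 0 0;0 0 0 0;0 0 0.02 0;0 0 0.04 0;0 0 0.07 0;0 0 0.1 0;0 0 0.13 0' 0.5 70; python3 - <<'E'
from h import *
d=grab('wrist','w8');e=grab('scene','s8');s=readout.get_state();print(s['tool_pos'],s['eef_rot'],s['contact_force'],s['opening'])
im=d['img'][120:280,200:360,::-1];im2=e['img'][150:270,170:290,::-1]
cv2.imwrite('pics/w8c.png',np.hstack([cv2.resize(x,(400,400),interpolation=cv2.INTER_CUBIC) for x in(im,im2)]))
E
```

```text
time_s: 10.75
tool_pos: [560.3, -167.4, 64.2]
eef_rot: [-0.001, 1.0, 0.006, 0.0]
contact_force: [-0.8, 1.5, 3.9]
opening: 12.1
time_s: 12.0
tool_pos: [560.3, -167.4, 195.3]
eef_rot: [-0.001, 1.0, 0.006, 0.0]
contact_force: [0.8, -0.7, 0.1]
opening: 42.6
[ 561.72518138 -167.81884693  197.39592977] [1.20566503e-04 9.99979951e-01 5.88062159e-03 2.34563415e-03] [0.18228869 0.62847253 1.09729996] 42.784066103719105
```

View pics/w8c.png

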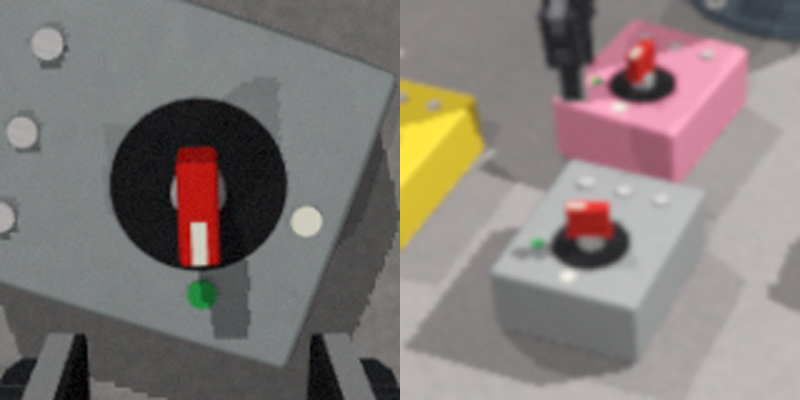

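The selector is up, with its mark pointing at the green dot. Next I go over the bolt, turning the wrist towards the backward end of its range.

```bash
python3 -m creep '-0.007 0.03 0 0.18;-0.014 0.06 0 0.36;-0.021 0.1 0 0.54;-0.029 0.14 0 0.72;-0.036 0.17 0 0.9;-0.043 0.21 0 1.08;-0.05 0.24 0 1.26;-0.057 0.28 0 1.44;-0.064 0.31 0 1.62;-0.072 0.324 0 1.8' 0.4 40
python3 -m creep '0 0 0 0.18;0 0 0 0.36;0 0 0 0.54;0 0 0 0.7;0 0 0 0.8;0 0 0 0.8;0 0 0 0.8;0 0 0 0.8;0 0 0 0.8;0 0 0 0.8' 0.4; python3 - <<'E'
from h import *
d=grab('wrist','w9');grab('top','t9');s=readout.get_state();print(s['tool_pos'],s['eef_rot'],s['q'],s['opening'])
E
```

```text
time_s: 13.35
tool_pos: [489.1, 157.6, 196.7]
eef_rot: [-0.002, 0.614, 0.789, 0.001]
contact_force: [-1.2, 0.9, 0.2]
opening: 51.0
time_s: 14.6
tool_pos: [489.1, 157.6, 196.7]
eef_rot: [-0.002, 0.258, 0.966, 0.0]
contact_force: [0.0, 0.5, 0.0]
opening: 51.3
[489.15805917 157.58995229 196.7503412 ] [-2.32802829e-03  2.58418132e-01  9.66030247e-01  4.58820498e-04] [ 0.30942832  0.24535176  0.00615831  1.33502497  0.0032879  -0.73860341] 50.87952396181453
```

View pics/w9.png

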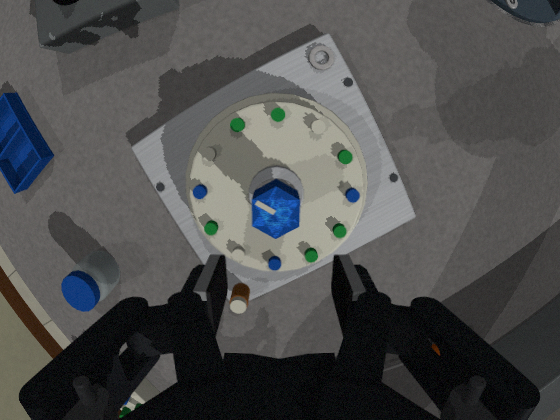

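The blue head is at (276,208). Its left and right flats are nearly square to the jaws, and the mark points upper-left.

```bash
python3 - <<'E'
from h import *
d=load('w9');img=d['img'];hsv=cv2.cvtColor(img,cv2.COLOR_RGB2HSV)
cv2.imwrite('pics/w9c.png',cv2.resize(img[165:245,236:316,::-1],(640,640),interpolation=cv2.INTER_CUBIC))
C=-np.array(d['R']).T@np.array(d['t']);print('cam',C)
from h import *
for z in (127,140): print(z,projf(d,[489,157,z]))
E
```

```text
cam [452.83383574  94.19422243 374.86414019]
127 (np.float64(277.7399206703649), np.float64(207.26963605087846))
140 (np.float64(277.7510475635761), np.float64(212.09676865708107))
```

View pics/w9c.png

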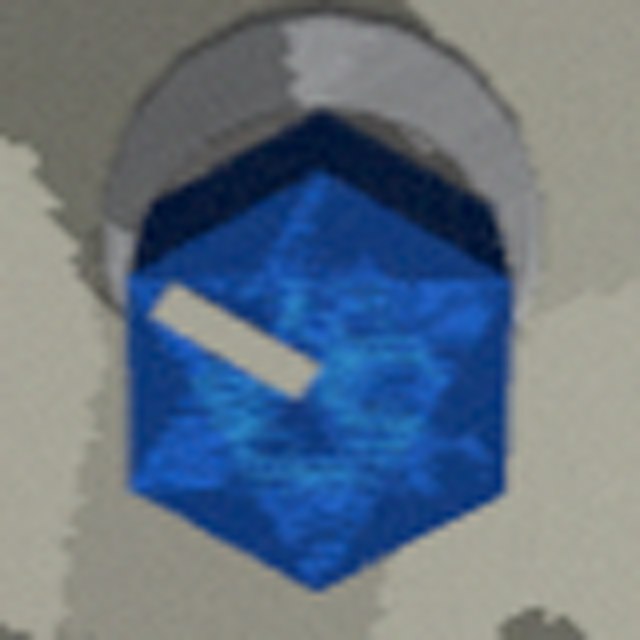

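```bash
python3 - <<'E'
from h import *
d=load('w9')
P=lambda u,v,z:onplane(d,u/8+236-.44,v/8+165-.44,z,True)
c=np.array([P(*p,142) for p in((318,175),(508,275),(505,490),(318,590),(132,490),(132,272))])
print(c,c.mean(0))
n=(c[1]+c[2]-c[4]-c[5])/2;print('flat dir',np.linalg.norm(n),np.degrees(np.arctan2(n[1],n[0])))
e=c[0]-c[3];print(np.linalg.norm(e),np.degrees(np.arctan2(e[1],e[0])))
q=readout.get_state()['eef_rot'];print('jaw',np.degrees(2*np.arctan2(q[2],q[1])))
t=load('t9');cv2.imwrite('pics/t9c.png',cv2.resize(t['img'][150:290,150:300,::-1],(600,560)))
# tip from wrist: tip row ~256 at cols 222,335 inner
E
```

```text
[[480.38036336 138.52845484 142.        ]
 [469.89868518 155.5455494  142.        ]
 [480.38249714 173.89879519 142.        ]
 [500.90520026 173.80948729 142.        ]
 [511.09082544 156.12356512 142.        ]
 [499.92455685 137.82302258 142.        ]] [490.43035471 155.9548124  142.        ]
flat dir 35.173618629602146 149.69468658753863
40.81691047523866 -120.18882112947944
jaw 150.04747291326066
```

Bolt centre (490.4,156.0), jaw alignment within 0.4°. I descend with the fingers at 51 mm, then check.

```bash
python3 -m creep '0.001 -0.0015 -0.01 0;0.001 -0.0015 -0.03 0;0.001 -0.0015 -0.05 0;0.001 -0.0015 -0.07 0;0.001 -0.0015 -0.09 0;0.001 -0.0015 -0.1 0;0.001 -0.0015 -0.108 0;0.001 -0.0015 -0.114 0;0.001 -0.0015 -0.114 0;0.001 -0.0015 -0.114 0' 0.4 40; python3 - <<'E'
from h import *
d=grab('wrist','w10');e=grab('scene','s10');s=readout.get_state();print(s['tool_pos'],s['eef_rot'],s['contact_force'],s['opening'])
im=d['img'][170:330,200:360,::-1];im2=e['img'][160:260,290:390,::-1]
cv2.imwrite('pics/w10c.png',np.hstack([cv2.resize(x,(400,400),interpolation=cv2.INTER_CUBIC) for x in(im,im2)]))
E
```

```text
time_s: 15.95
tool_pos: [490.4, 156.2, 83.1]
eef_rot: [-0.002, 0.258, 0.966, 0.001]
contact_force: [-0.1, 0.3, 0.4]
opening: 51.1
[490.40280799 156.17616707  83.09300223] [-2.09298915e-03  2.58417273e-01  9.66030925e-01  6.20370966e-04] [-0.05493548 -0.48356892  0.17957166] 51.107466739723556
```

View pics/w10c.png

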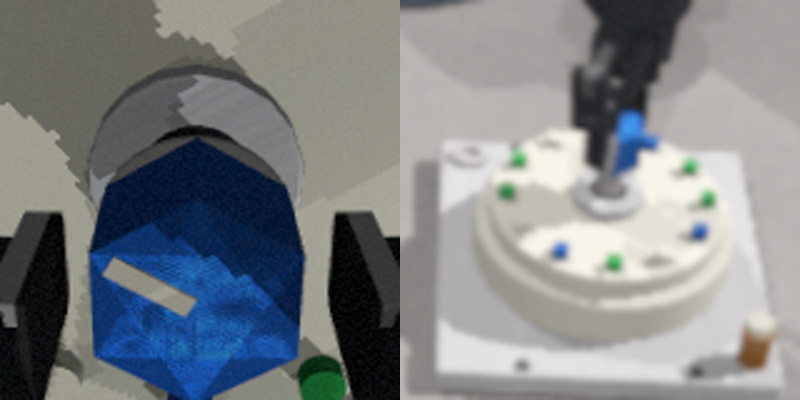

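```bash
python3 - <<'E'
from h import *
d=load('s10')
for z in(90,100,110,120): print(z,[np.round(proj(d,[490.4+k*.866,156-k*.5,z]),1) for k in(25,32)])
im=d['img'][170:220,315:365,::-1];cv2.imwrite('pics/s10c.png',cv2.resize(im,(600,600),interpolation=cv2.INTER_CUBIC))
E
```

```text
90 [array([339.2, 209.5]), array([338.1, 210.8])]
100 [array([339.6, 206.8]), array([338.5, 208.1])]
110 [array([340., 204.]), array([338.9, 205.4])]
120 [array([340.3, 201.2]), array([339.3, 202.6])]
```

View pics/s10c.png

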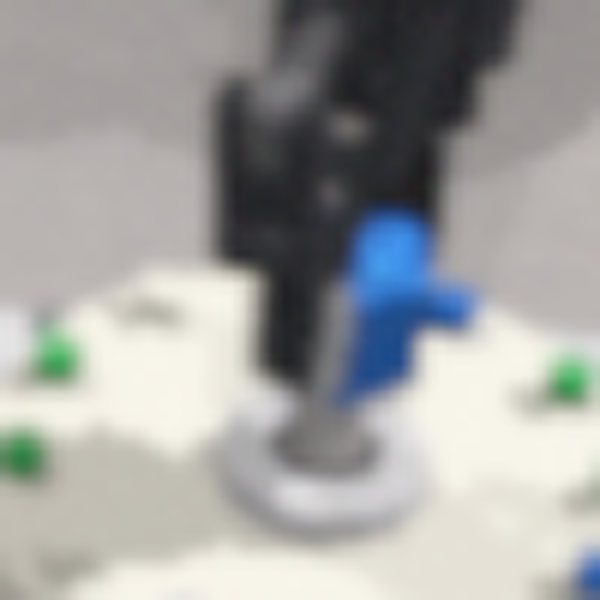

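Tips are at about z=117, straddling the 112–142 mm head. I close to a loose 38 mm and turn backward (CCW) by 1.0 rad, then look.

```bash
python3 -m creep '0 0 0 0;0 0 0 0;0 0 0 0.15;0 0 0 0.3;0 0 0 0.45;0 0 0 0.6;0 0 0 0.75;0 0 0 0.9;0 0 0 1;0 0 0 1' 0.555 20; python3 - <<'E'
from h import *
d=grab('wrist','w11');e=grab('scene','s11');s=readout.get_state();print(s['tool_pos'],s['eef_rot'],s['contact_force'],s['moment'],s['opening'],s['q'][5])
im=d['img'][170:330,200:360,::-1];im2=e['img'][170:220,315:365,::-1]
cv2.imwrite('pics/w11c.png',np.hstack([cv2.resize(x,(400,400),interpolation=cv2.INTER_CUBIC) for x in(im,im2)]))
E
```

```text
time_s: 17.3
tool_pos: [490.6, 156.0, 83.4]
eef_rot: [-0.002, -0.237, 0.972, -0.001]
contact_force: [-0.4, -1.4, 3.0]
opening: 38.0
[490.54248889 156.13185713  83.27179829] [-1.96321543e-03 -2.35771944e-01  9.71806284e-01 -5.31922028e-04] [-0.09266184 -0.75404969  2.26136012] [-0.27760955  0.00429554 -0.01518563] 37.96847116332469 -1.7381431008234374
```

View pics/w11c.png

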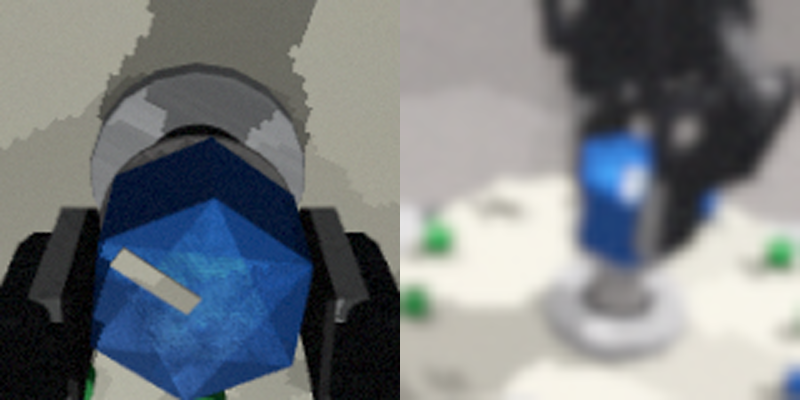

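The bolt follows with about 0.1 rad of slack and has not dropped yet (same head height). I continue in small increments.

```bash
cat > look.py <<'E'
import sys
from h import *
n=sys.argv[1]
d=grab('wrist','w'+n);e=grab('scene','s'+n);s=readout.get_state();q=s['eef_rot'];print(s['time_s'],s['tool_pos'].round(1),np.degrees(2*np.arctan2(q[2],q[1])).round(1),s['contact_force'].round(1),s['moment'].round(2),round(float(s['opening']),1),s['q'][5].round(3))
im=d['img'][170:330,200:360,::-1];im2=e['img'][170:220,315:365,::-1]
cv2.imwrite('pics/w'+n+'c.png',np.hstack([cv2.resize(x,(400,400),interpolation=cv2.INTER_CUBIC) for x in(im,im2)]))
E
python3 -m creep '0 0 0 0.12;0 0 0 0.24;0 0 0 0.36;0 0 0 0.45;0 0 0 0.45;0 0 0 0.45;0 0 0 0.45;0 0 0 0.45;0 0 0 0.45;0 0 0 0.45' 0.555 20; python3 look.py 12
```

```text
time_s: 18.65
tool_pos: [490.4, 156.1, 83.2]
eef_rot: [-0.002, -0.447, 0.895, -0.001]
contact_force: [-2.3, -2.2, -1.8]
opening: 37.8
18.75 [490.5 156.1  83.2] 233.0 [-2.  -2.1 -1.1] [-0.23  0.42 -0.03] 37.9 -2.187
```

View pics/w12c.png

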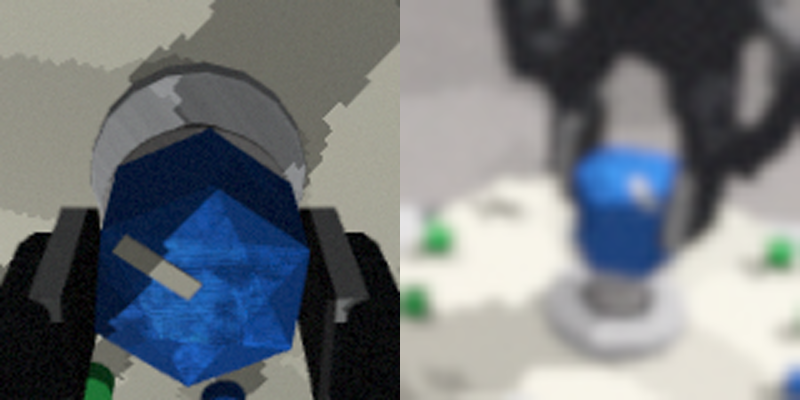

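The head has dropped about 5 mm: the mark moved 6 px up in the wrist view and the head is lower in the scene view. Now I turn forward (CW), still loose, lowering slightly with the bolt.

```bash
python3 -m creep '0 0 0 -0.17;0 0 0 -0.34;0 0 0 -0.51;0 0 -0.001 -0.68;0 0 -0.001 -0.85;0 0 -0.001 -1.02;0 0 -0.002 -1.19;0 0 -0.002 -1.36;0 0 -0.002 -1.53;0 0 -0.002 -1.7' 0.555 20; python3 look.py 13
```

```text
time_s: 20.0
tool_pos: [491.1, 156.2, 81.5]
eef_rot: [-0.001, 0.38, 0.925, 0.001]
contact_force: [1.0, -1.9, -1.9]
opening: 38.1
20.1 [490.9 156.1  81.5] 135.5 [-0.1 -1.7  0.5] [-0.4  -0.05  0.01] 38.1 -0.489
```

View pics/w13c.png

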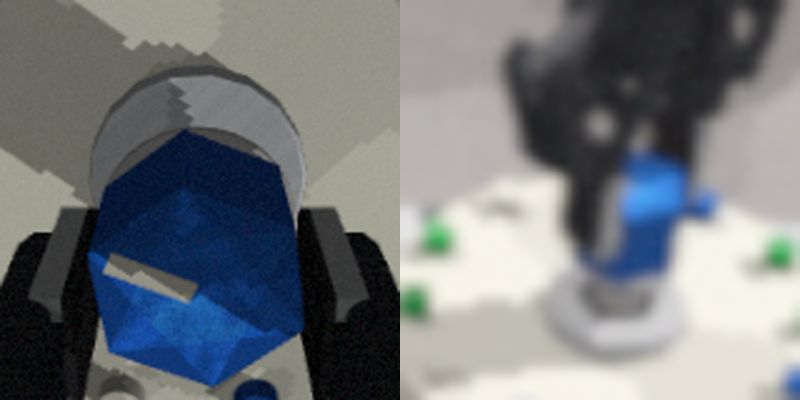

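The bolt follows forward and stays low. I continue.

```bash
python3 -m creep '0 0 0 -0.17;0 0 0 -0.34;0 0 0 -0.51;0 0 -0.001 -0.68;0 0 -0.001 -0.85;0 0 -0.001 -1.02;0 0 -0.002 -1.19;0 0 -0.002 -1.36;0 0 -0.002 -1.53;0 0 -0.002 -1.7' 0.555 20; python3 look.py 14
python3 -m creep '0 0 0 -0.17;0 0 0 -0.34;0 0 0 -0.51;0 0 -0.001 -0.68;0 0 -0.001 -0.85;0 0 -0.001 -1.02;0 0 -0.001 -1.19;0 0 -0.001 -1.36;0 0 -0.001 -1.53;0 0 -0.001 -1.68' 0.555 20; python3 look.py 15
```

```text
time_s: 21.35
tool_pos: [491.2, 155.9, 79.7]
eef_rot: [0.0, 0.945, 0.326, 0.002]
contact_force: [-0.9, -3.4, 1.6]
opening: 38.1
21.45 [491.  156.1  79.6] 38.2 [-1.2 -0.3  0.7] [-0.15  0.24  0.01] 38.1 1.212
time_s: 22.7
tool_pos: [491.3, 155.9, 78.6]
eef_rot: [0.001, 0.875, -0.484, 0.002]
contact_force: [0.1, -4.0, -2.1]
opening: 38.1
22.8 [491.2 155.9  78.6] -57.9 [-0.2 -4.1 -0.6] [-0.86  0.06  0.03] 38.0 2.891
```

```bash
python3 -c "
import cv2,numpy as np
cv2.imwrite('pics/m15.png',np.vstack([cv2.resize(cv2.imread('pics/w%dc.png'%k),(600,300)) for k in(14,15)]))"
```

```text
(no output)
```

View pics/m15.png

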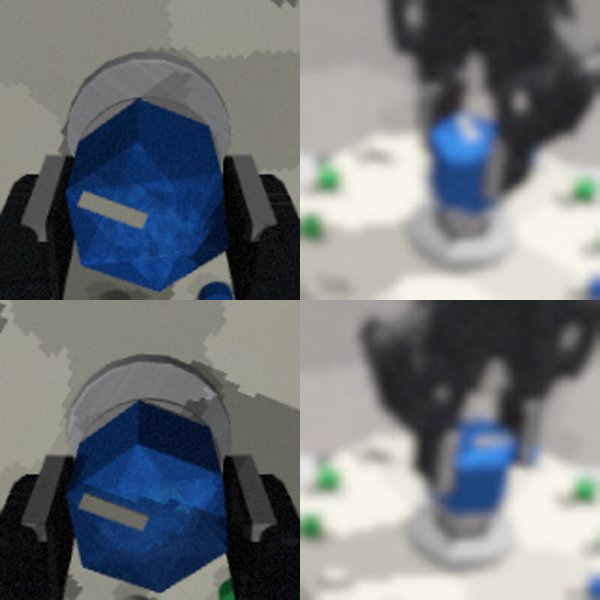

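The bolt tracked forward about 4.9 rad. I open, swing the wrist back two flats (plus the slack) and regrasp.

```bash
python3 -m creep '0 0 0 0;0 0 0 0;-0.0007 0 0 0.18;-0.0007 0 0 0.36;-0.0007 0 0 0.54;-0.0007 0 0 0.72;-0.0007 0 0 0.9;-0.0007 0 0 1.08;-0.0007 0 0 1.26;-0.0007 0 0 1.44' 0.4 20
python3 -m creep '0 0 0 0.18;0 0 0 0.36;0 0 0 0.54;0 0 0 0.65;0 0 0 0.75;0 0 0 0.75;0 0 0 0.75;0 0 0 0.75;0 0 0 0.75;0 0 0 0.75' 0.4 20; python3 look.py 16
```

```text
time_s: 24.05
tool_pos: [490.5, 156.1, 78.7]
eef_rot: [-0.0, 0.976, 0.218, 0.002]
contact_force: [0.6, 0.4, 0.4]
opening: 51.3
time_s: 25.3
tool_pos: [490.5, 156.1, 78.7]
eef_rot: [-0.001, 0.828, 0.56, 0.002]
contact_force: [1.0, 0.5, 0.1]
opening: 51.0
25.4 [490.5 156.1  78.7] 68.1 [-0.1 -1.5 -0.2] [ 0.01 -0.03 -0.04] 51.3 0.688
```

View pics/w16c.png

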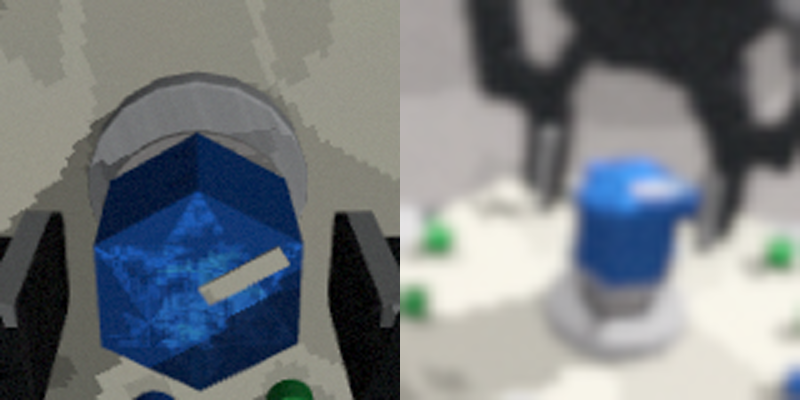

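The jaws are square to the flats again. The mark angle gives a net 202° from the start, which matches my count, so bolt_turn is now about 4.3–4.9. Another 1.6 rad centres it in the window.

```bash
python3 -m creep '0 0 0 0;0 0 0 0;0 0 0 -0.18;0 0 0 -0.36;0 0 0 -0.54;0 0 -0.001 -0.72;0 0 -0.001 -0.9;0 0 -0.001 -1.08;0 0 -0.001 -1.26;0 0 -0.001 -1.44' 0.555 20
python3 -m creep '0 0 0 -0.13;0 0 0 -0.26;0 0 0 -0.26;0 0 0 -0.26;0 0 0 -0.26;0 0 0 -0.26;0 0 0 -0.26;0 0 0 -0.26;0 0 0 -0.26;0 0 0 -0.26' 0.555 20; python3 look.py 17
```

```text
time_s: 26.65
tool_pos: [491.1, 156.2, 77.8]
eef_rot: [0.0, 0.992, -0.128, 0.003]
contact_force: [3.9, 0.5, -2.1]
opening: 37.9
time_s: 27.9
tool_pos: [491.1, 156.2, 77.8]
eef_rot: [0.001, 0.967, -0.256, 0.003]
contact_force: [2.8, -2.9, -1.2]
opening: 38.0
28.0 [491.2 156.2  77.8] -29.6 [ 3.1 -2.4 -2.3] [-0.64 -0.48 -0.05] 38.4 2.398
```

View pics/w17c.png

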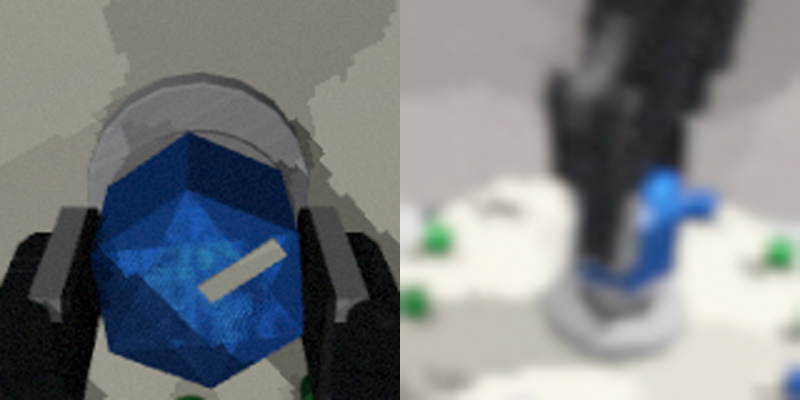

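```bash
python3 - <<'E'
from h import *
from scipy.optimize import brentq
for n,v in(('w10',(225+400)/2),('w11',300),('w12',288),('w16',(190+390)/2),('w17',288.5)):
    d=load(n);r=v/2.5+170-.3
    print(n,brentq(lambda z:projf(d,[490.4,156,z])[1]-r,90,180))
E
```

```text
w10 143.1914183023959
w11 139.6728229868929
w12 135.52418307868317
w16 129.77421412958606
w17 128.22477633533765
```

Depth changes match the thread: 1.5 mm for the last 1.6 rad, about 13 mm in total. I back off the slack and grip firmly.

```bash
python3 -m creep '-0.0006 0 0 0.1;-0.0006 0 0 0.1;-0.0006 0 0 0.1;-0.0006 0 0 0.1;-0.0006 0 0 0.1;-0.0006 0 0 0.1;-0.0006 0 0 0.1;-0.0006 0 0 0.1;-0.0006 0 0 0.1;-0.0006 0 0 0.1' 1 45
python3 -m creep '0 0 0 0;0 0 0 0;0 0 0 0;0 0 0 0;0 0 0 0;0 0 0 0;0 0 0 0;0 0 0 0;0 0 0 0;0 0 0 0' 1 45; python3 look.py 18
python3 - <<'E'
from h import *
d=load('s18')['img'];w=load('w18')['img']
cv2.imwrite('pics/f18.png',np.hstack([cv2.resize(d[160:280,170:290,::-1],(400,400)),cv2.resize(cv2.imread('pics/w18c.png')[:,:400],(400,400))]))
E
```

```text
time_s: 29.25
tool_pos: [491.2, 156.1, 78.1]
eef_rot: [0.001, 0.978, -0.207, 0.003]
contact_force: [5.7, -4.5, 0.5]
opening: 36.0
time_s: 30.5
tool_pos: [491.3, 156.1, 78.1]
eef_rot: [0.001, 0.978, -0.207, 0.003]
contact_force: [3.5, -3.1, -1.1]
opening: 35.8
30.6 [491.3 156.1  78.1] -23.9 [ 3.8 -3.5 -0.9] [-0.7  -0.56 -0.  ] 35.7 2.298
```

View pics/f18.png

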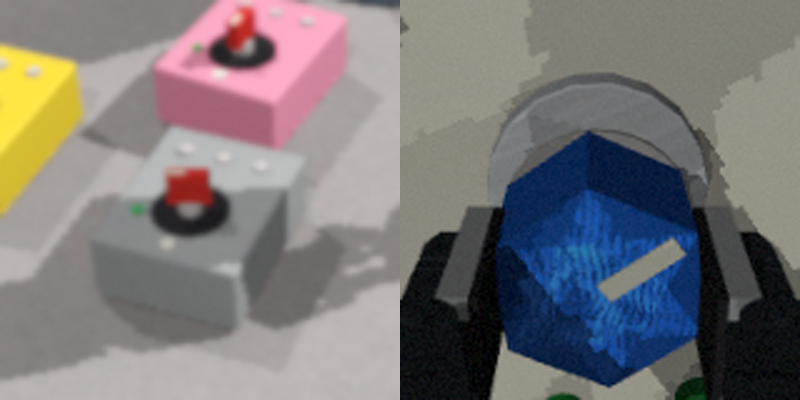

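View pics/s18.png

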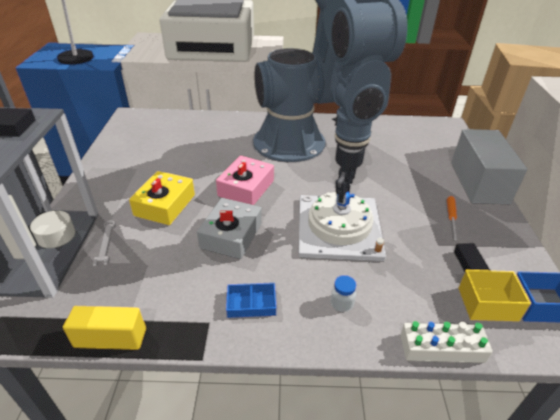

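The bolt is held, but skewed about 6° between the pads. I open slightly, correct by 0.1 rad and re-grip so that the pads sit flat.

```bash
python3 -m creep '0 0 0 0;0 0 0 0;0 0 0 0;-0.0008 0 0 0.05;-0.0008 0 0 0.1;-0.0008 0 0 0.1;-0.0008 0 0 0.1;-0.0008 0 0 0.1;-0.0008 0 0 0.1;-0.0008 0 0 0.1' 0.45 45
python3 -m creep '0 0 0 0;0 0 0 0;0 0 0 0;0 0 0 0;0 0 0 0;0 0 0 0;0 0 0 0;0 0 0 0;0 0 0 0;0 0 0 0' 1 60; python3 look.py 19
```

```text
time_s: 31.85
tool_pos: [490.5, 156.1, 78.1]
eef_rot: [0.0, 0.987, -0.158, 0.003]
contact_force: [-0.4, -0.9, -0.7]
opening: 47.3
time_s: 33.1
tool_pos: [491.2, 155.9, 78.4]
eef_rot: [0.001, 0.987, -0.158, 0.004]
contact_force: [4.6, -3.1, 0.9]
opening: 34.6
33.2 [491.3 155.9  78.4] -18.2 [ 4.9 -3.1  1.8] [-0.59 -0.73  0.06] 34.4 2.199
```

View pics/w19c.png

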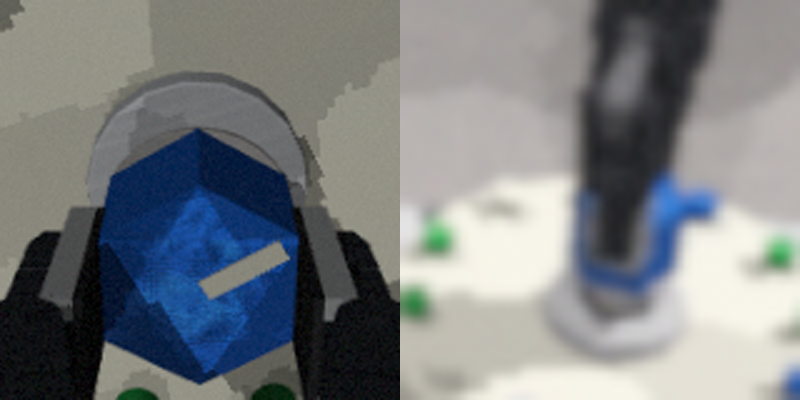

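The head is now gripped flat (34.4 mm reading, 60 N). The mark is about 86° past the regrasp point, so bolt_turn is roughly 5.8–6.4. The bystanders look unmoved. Handing in.

```bash
python3 -c "
from cell import workorder
print(workorder.job_done())"
```

```text
the job is handed in; nothing more can be done
None
```

I locked the brake and started the bolt, then handed the job in at 33 s with the bolt head held in the closed gripper. `job_done` reports no verdict, so these results rest on my own checks.

- **Brake:** I pressed the grey box's red selector with about 12 N, turned it 70° clockwise and released it. The pictures show it up, with its mark at the green dot.
- **Bolt:** I turned it backward about 1.35 rad, and it dropped roughly 5 mm. Then I turned it forward in a loose grip, with one regrasp. The mark angle puts `bolt_turn` at about 5.8–6.4. I finished with the fingers flat on the head at a 60 N grip setting.
- **Bystanders:** they look unmoved in the pictures.

Some checks failed or disagreed:

- **Missed grasp:** my first close on the selector caught nothing. The fingertips are about 27 mm higher than the reported TCP, so I worked from the images after that.
- **Skewed grip:** my first firm grip on the bolt sat about 6° skewed, so I opened, corrected and gripped again.
- **Bolt depth:** my image estimate is 13–15 mm with ±2 mm error, so its upper end passes the 14.5 mm limit. The thread pitch and turn count give about 12–12.7 mm.

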